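Present the notched glass test plate, label up

TASK

One of the three glass plates standing in the wooden rack has a small notch cut out of its upper corner at the frosted end. Lift that plate out of its slot without touching its frosted end, and hold its label over the middle of the dark slate, 10 to 20 cm above it, the plate's long edges level and the plate leaned over about 45 degrees so that the labelled face looks upward (when the notch is at your upper left, the label faces you). Finish while still holding it there, clear of everything else; leave the other two plates in the rack, and the tin and the loupe, undisturbed.

Things in the scene. Friction and masses are not known exactly. Their poses are not given: they have to be found in the camera images.
- slide: the notched glass plate, 110x8x60 mm, 0.12 kg, on a long edge in a rack slot, any yaw. Origin: centre of its lower long edge. x runs along it to the frosted end (clear glass -55 to +20 mm, white frosted +20 to +55), y out of the labelled face, z up to the notched edge. Notch 14 mm square at the +x, +z corner: upper left as seen from the label side
- slide_frosted: the white frosted end of the notched plate, fixed to it and with the same axes; 35 x 8 x 60 mm; origin 37.5 mm along x from the plate's origin, on the lower edge. The fingers must not touch it
- label (a point): centre of the orange label (27 x 32 mm, black bars) on the labelled face of the frosted end: at 37.5, 4, 22 mm in the plate's frame
- square_plate: a glass plate of the same size and axes, with a frosted labelled end but square corners (no notch); stays in the rack
- clear_plate: a glass plate of the same size and axes, all clear and without notch; stays in the rack
- rack: fixed wooden rack, base 124x176 mm, 10 mm thick, any yaw; origin: centre of its underside. Three slots along x at y = -60, 0, 60 mm, 10 mm wide between ribs 98 mm long that rise 28 mm above the bench. The plates stand on the base, their tops 70 mm above the bench, 42 mm free above the ribs. Any plate may be in any slot
- slate: fixed dark slate plate lying on the bench, 110 x 135 x 9 mm; origin at the centre of its underside
- tin: small round metal tin, 64 mm across, 22 mm high, loose on the bench; origin at the centre of its underside; leave alone
- loupe: folded black loupe, 33 x 50 x 17 mm, loose on the bench; origin on its underside; leave alone
There are look-alikes about, which are no part of the job. What is shaped like the slide but green is not meant.

How it is judged:
By the outcome, as a careful person would: the job done as asked, in the order asked, and still so for the second after the job is handed in, while the arm keeps its last pose, push and grip.
It also fails if it takes over 38 s, if anything falls off the work surface, if the arm or the gripper's body presses on something with over 40 N, if the wrist force passes 120 N, or if a joint passes its speed limit or range.

ROBOT

A 7-joint arm with a two-finger parallel gripper is mounted at the origin on a cart in front of the work surface, level with it; the furniture and walls round the work are solid. World frame = base frame: x ahead of the robot, y to its left, z up, the work surface at z = 0. Lengths are in m, angles in rad, forces in N, time in s.
With the tool pointing down it reaches from about 0.425 to 0.875 m from the base axis. Payload 4.7 kg.
Tool frame: the origin (TCP) lies at the very end of the fingers, on their centre line; the grasp point (between the pads) lies 19 mm behind it; z points along the fingers, y is the line along which they close (so a half turn about z gives the same grasp; the last joint's range is limited). The gripper opens to 87 mm and grips with 3 to 60 N. Pads are 19 mm wide; open, the fingers measure 117 mm over their backs; the gripper's body (75 mm by 190 mm) begins 51 mm behind the grasp point.
Start: joints at [1.124, 0.321, -0.07, 1.45, 0.023, 1.371, -0.057], TCP at [0.289, -0.582, 0.223] pointing down, gripper open.
Joint ranges: [-2.86, 2.86], [-0.3, 2.09], [-1.38, 1.24], [0.06, 2.45], [-1.56, 4.7], [0.09, 2.05], [-2.69, 2.69]. Speed limits (rad/s): [2.57, 2.57, 3.14, 3.14, 3.14, 3.14, 3.14].

INTERFACE

Orientations are given as a rotation vector (axis times angle).
In Python, from bench import ctrl, get_image, job gives the robot as it stands.
- The arm moves only by the shell command python3 -m crank 'ROWS' [FORCE]. ROWS is JSON, a list that holds one entry, the list of rows, each a list of 5 numbers: the shift along the tool's x, y, z in mm, then the turn about the tool's z in rad, then the closure, from -1 (fully open) to 1 (shut), so that 0 is half open. A call has 1 to 10 rows; each row shifts and turns the commanded pose from where the row before left it, along the tool's axes as they then stand; what a row does not reach is not made up. A row lasts 1/12 s, in which the tool goes at most 41.7 mm and 7.16 degrees, less where a joint would pass 70% of its speed; a pose out of reach is approached as far as the arm can. A call with a gripper value outside its range is refused whole. The fingers move at their own pace and stop on an object; FORCE is the grip in N (left out, the last holds). Time passes only in rows, so rows that do not move let the fingers close. It gives the time, the measured TCP pose, the force, the opening and the grip force at its end, in the units of the state.
- ctrl.get_state(): the state, without advancing time (a new reading comes with each control period).
- get_image(name): name is "scene" or "top" or "wrist"; returns a dict with "pixels" (420x560x3 uint8, red, green, blue), "fx", "fy", "cx", "cy" (pixels), "T" (4x4, takes a point from camera to world coordinates); the wrist camera has in their place "T_tool_cam" (4x4, takes a point from camera to tool coordinates, whose origin is the TCP and whose axes are the flange's). Camera axes: x right, y down, z forward; pixel columns grow to the right and rows downward; lengths in m; the calibration is good to about 2 mm. A picture is of the moment at which its call begins: read the wrist's pose just before it. There is no depth.
- job.close_job(): hands the job in; it is judged then, once.
The state is a dict: "time": time; "joint_positions": joint angles; "qd": joint speeds; "joint_torque": joint torques, N m; "position": TCP position; "tool_rot": TCP orientation; "ft_force": force on the tool from outside, world axes, zero at the start; "torque": the same for the moment, N m; "grip_width": opening from 0.0 (shut) to 1.0 (fully open); "grip_force": force on a finger pad.
Only numpy, scipy, OpenCV 4.12 (cv2) and the standard library are available. Lean on these libraries where they do the work, as an engineer would, in place of code of your own. Each camera call takes 0.05 s, during which the arm holds its last target. There are 200 camera calls.

## Working session

There is one attempt and no reset: what is moved stays moved. The work goes in short steps, Python scripts to look and compute and a shell command to move; the robot and the scene stay as the last step left them, time stands still between calls to the robot, and variables do not carry over. Pictures are saved under pics/ and viewed, at most 10 in all, crops included, and the job is handed in when it is done.

```bash
ls; mkdir -p pics
python3 - <<'E'
from bench import ctrl,get_image
import cv2,numpy as np,json
s=ctrl.get_state();print(s)
for n in("scene","top"):
    d=get_image(n);cv2.imwrite(f"pics/{n}0.png",d["pixels"][:,:,::-1])
    print(n,d["fx"],d["fy"],d["cx"],d["cy"],np.round(d["T"],4).tolist())
w=get_image("wrist");print(w["fx"],w["cx"],w["cy"],np.round(w["T_tool_cam"],4).tolist())
E
```

```text
pics
{'time': 0.0, 'joint_positions': array([ 1.12409716,  0.32178947, -0.07005824,  1.45165732,  0.02259165,
        1.3708008 , -0.05693261]), 'qd': array([ 6.16337952e-04,  8.17763078e-04,  1.01984329e-03,  1.02465120e-03,
       -7.74794728e-05,  1.32542452e-03,  5.42508966e-04]), 'joint_torque': array([-6.54580867e-05, -4.91294789e+01, -4.04130695e-01, -3.12522089e+01,
       -6.39413833e-02,  4.38973715e-02,  1.72577943e-04]), 'position': array([ 0.28873159, -0.58174185,  0.22149196]), 'tool_rot': array([-3.05684036e+00, -7.16980282e-01,  8.19553503e-04]), 'ft_force': array([ 0.4372667 , -0.93400398, -1.11207141]), 'torque': array([0.05522003, 0.00650244, 0.00887314]), 'grip_force': 0.0, 'grip_width': 1.0028044302861787}
scene 425.3169353732209 425.3169353732209 281.1494256802946 208.83199155789518 [[-0.6754, -0.434, 0.5962, -0.1728], [-0.7374, 0.3959, -0.5473, 0.6872], [0.0015, -0.8093, -0.5874, 0.7077], [0.0, 0.0, 0.0, 1.0]]
top 399.00589271743877 399.00589271743877 276.74269385711636 211.6302801857726 [[0.0183, -0.9847, 0.1734, 0.2716], [-0.9995, -0.0137, 0.0282, 0.0447], [-0.0254, -0.1738, -0.9845, 1.3216], [0.0, 0.0, 0.0, 1.0]]
304.1000277488336 279.02117894070636 210.92015834641083 [[0.0, -0.9706, -0.2407, 0.0656], [1.0, 0.0001, -0.0005, 0.0002], [0.0005, -0.2407, 0.9706, -0.162], [0.0, 0.0, 0.0, 1.0]]
```

View pics/scene0.png

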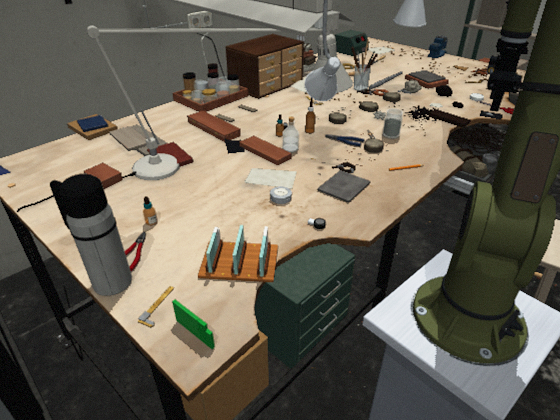

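View pics/top0.png

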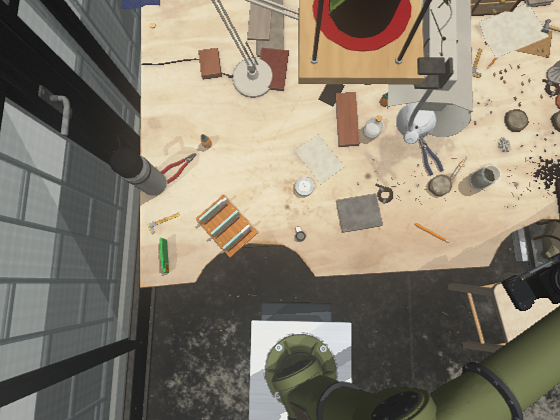

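The scene image shows the rack at about (240,260) and the slate at (344,186). In the top image the rack is at (226,225), slate (359,212), tin (303,187) and loupe (299,234). Next I'll enlarge the rack.

```bash
cat > h.py <<'E'
import numpy as np,cv2
from bench import ctrl,get_image
from scipy.spatial.transform import Rotation as R
def cam(n):
    s=ctrl.get_state(); d=get_image(n)
    if n=="wrist":
        T=np.eye(4);T[:3,:3]=R.from_rotvec(s["tool_rot"]).as_matrix();T[:3,3]=s["position"];d["T"]=T@d["T_tool_cam"]
    return d
def ray(d,u,v,z):
    r=d["T"][:3,:3]@[(u-d["cx"])/d["fx"],(v-d["cy"])/d["fy"],1];o=d["T"][:3,3]
    return o+r*(z-o[2])/r[2]
def proj(d,P):
    p=(np.c_[P,np.ones(len(P))]@np.linalg.inv(d["T"]).T)[:,:3]
    return np.c_[d["fx"]*p[:,0]/p[:,2]+d["cx"],d["fy"]*p[:,1]/p[:,2]+d["cy"]]
E
python3 - <<'E'
from h import *
t=cam("top");s=cam("scene")
for n,p,z in(("rack",(226,225),.01),("slate",(359,212),.009),("tin",(303,187),.02),("loupe",(299,234),.01),("green",(164,255),.03)):print(n,ray(t,*p,z).round(3))
for n,p,z in(("slate",(344,186),.009),):print(n,ray(s,*p,z).round(3))
a=cv2.resize(s["pixels"][220:290,190:290],None,fx=7,fy=7,interpolation=cv2.INTER_CUBIC)
b=cv2.resize(t["pixels"][185:265,180:270],None,fx=7,fy=7,interpolation=cv2.INTER_CUBIC)
cv2.imwrite("pics/a.png",a[:,:,::-1]);cv2.imwrite("pics/b.png",b[:,:,::-1])
E
```

```text
rack [0.455 0.25  0.01 ]
slate [ 0.505 -0.191  0.009]
tin [ 0.586 -0.004  0.02 ]
loupe [0.429 0.007 0.01 ]
green [0.351 0.446 0.03 ]
slate [ 0.495 -0.183  0.009]
```

View pics/a.png

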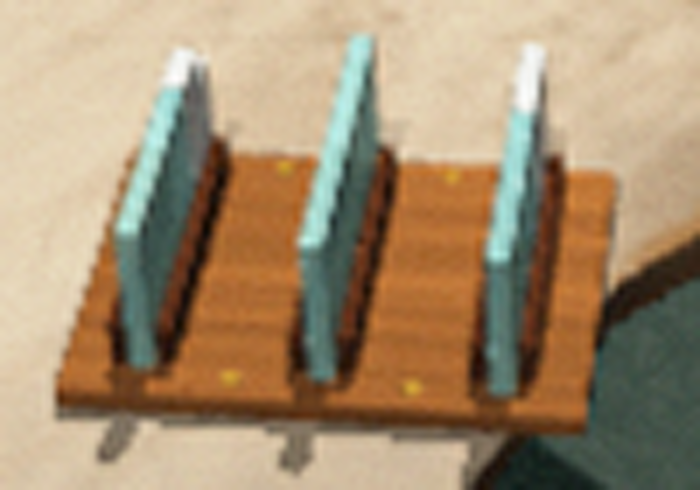

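View pics/b.png

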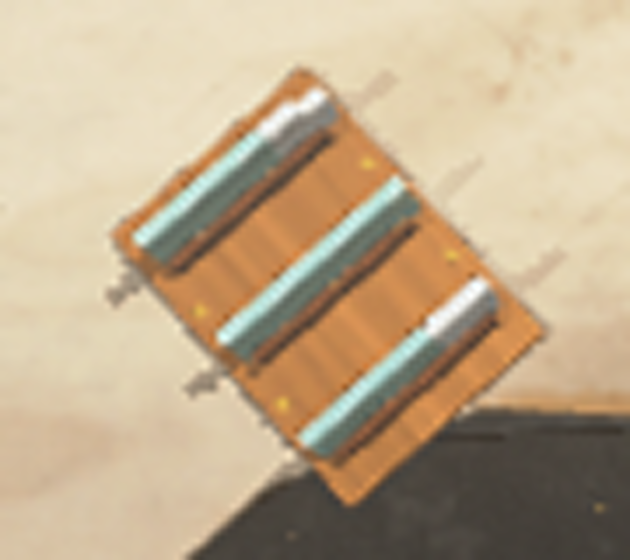

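The notched plate is the outermost one: top-crop step at (285,105) in plate's white end, upper left slot. Its label faces outward, away from the other plates.

The rows can't tilt the tool directly, and the finish needs a 45° lean. I'll first test in free air what the arm does at its reach limit.

```bash
python3 -m crank '[[[0,0,-41,0,-1],[0,0,-41,0,-1],[0,0,-41,0,-1],[0,0,-41,0,-1],[0,0,-41,0,-1],[0,0,-41,0,-1],[0,0,-41,0,-1],[0,0,-41,0,-1],[0,0,-41,0,-1]]]'
python3 -c "
from h import *
s=ctrl.get_state();print(s['joint_positions'].round(3));print(R.from_rotvec(s['tool_rot']).as_matrix().round(3))"
```

```text
time: 1.0
position: [0.2867, -0.5763, 0.5662]
tool_rot: [3.023, 0.711, 0.014]
ft_force: [0.1, -1.8, -0.4]
grip_width: 0.998
grip_force: 0.0
[ 0.968  0.406  0.203  0.652 -0.092  2.053 -0.   ]
[[ 0.895  0.445  0.017]
 [ 0.446 -0.895 -0.033]
 [ 0.001  0.037 -0.999]]
```

```bash
python3 -m crank '[[[0,0,-40,0,-1],[0,0,-40,0,-1],[0,0,-40,0,-1],[0,0,-40,0,-1]]]'
python3 -c "
from h import *
s=ctrl.get_state();print(s['joint_positions'].round(3));print(R.from_rotvec(s['tool_rot']).as_matrix().round(3))"
```

```text
time: 1.33
position: [0.2667, -0.5382, 0.6382]
tool_rot: [2.915, 0.683, 0.053]
ft_force: [0.1, -0.2, 0.2]
grip_width: 0.996
grip_force: 0.0
[ 9.180e-01  2.850e-01  2.530e-01  6.600e-01 -8.800e-02  2.053e+00
 -2.000e-03]
[[ 0.896  0.439  0.068]
 [ 0.444 -0.886 -0.135]
 [ 0.001  0.151 -0.989]]
```

```bash
python3 -m crank '[[[0,0,40,0,-1],[0,0,40,0,-1],[0,0,40,0,-1],[0,0,40,0,-1]]]'
python3 -c "
from h import *
s=ctrl.get_state();print(s['joint_positions'].round(3));print(R.from_rotvec(s['tool_rot']).as_matrix().round(3))"
```

```text
time: 1.67
position: [0.2776, -0.5595, 0.478]
tool_rot: [2.915, 0.683, 0.054]
ft_force: [-0.0, -0.5, 1.1]
grip_width: 0.996
grip_force: 0.0
[ 0.874  0.152  0.23   1.165 -0.034  1.676 -0.018]
[[ 0.896  0.439  0.068]
 [ 0.444 -0.886 -0.134]
 [ 0.001  0.151 -0.989]]
```

Tilt gained at the limit persists, so it can be ratcheted outward. Now I'll try the inner limit, to undo it and see whether inward tilt works.

```bash
cat > st.py <<'E'
from h import *
s=ctrl.get_state();print(s['joint_positions'].round(3),s['position'].round(4),'r',np.hypot(*s['position'][:2]).round(3));M=R.from_rotvec(s['tool_rot']).as_matrix();print(M.round(3).tolist(),'tilt',np.degrees(np.arccos(-M[2,2])).round(1),s['time'])
E
python3 -m crank '[[[0,-30,40,0,-1],[0,-30,40,0,-1],[0,-30,30,0,-1],[0,-40,0,0,-1],[0,-40,0,0,-1],[0,-40,0,0,-1],[0,-40,0,0,-1]]]' >/dev/null
python3 st.py
python3 -m crank '[[[0,-40,0,0,-1],[0,-40,0,0,-1]]]' >/dev/null
python3 st.py
```

```text
[ 0.986 -0.3    0.036  1.83   0.02   1.468 -0.08 ] [ 0.1939 -0.3831  0.3523] r 0.429
[[0.892, 0.448, 0.067], [0.453, -0.883, -0.127], [0.002, 0.144, -0.99]] tilt 8.3 2.25
[ 1.3   -0.3   -0.207  1.844 -0.057  1.467 -0.003] [ 0.1902 -0.375   0.342 ] r 0.42
[[0.893, 0.447, 0.053], [0.45, -0.886, -0.113], [-0.003, 0.125, -0.992]] tilt 7.2 2.4167
```

Inner limit tilts inward, slowly. I'll fit a small kinematic model, to judge which final lean direction is reachable over the slate.

```bash
cat > kin.py <<'E'
import numpy as np
from scipy.spatial.transform import Rotation as R
from scipy.optimize import least_squares
import itertools
LO=np.array([-2.86,-.3,-1.38,.06,-1.56,.09,-2.69]);HI=np.array([2.86,2.09,1.24,2.45,4.7,2.05,2.69])
def fk(q,p,sg):
    h,a,b,L,psi,e1,e2=p
    M=R.from_euler('z',sg[0]*q[0])*R.from_euler('y',q[1]);P=np.array([0,0,h])
    M=M*R.from_euler('z',sg[1]*q[2]);P=P+M.apply([e1,0,a])
    M=M*R.from_euler('y',q[3])*R.from_euler('z',sg[2]*q[4]);P=P+M.apply([e2,0,b])
    M=M*R.from_euler('y',q[5])*R.from_euler('z',sg[3]*q[6]+psi);P=P+M.apply([0,0,L])
    return P,M
D=[([1.12409716,0.32178947,-0.07005824,1.45165732,0.02259165,1.3708008,-0.05693261],[.28873,-.58174,.22149],[[.8961,.4443,0],[.4443,-.8961,0],[0,0,-1]]),
([.968,.406,.203,.652,-.092,2.053,0],[.2867,-.5763,.5662],[[0.895,0.445,0.017],[0.446,-0.895,-0.033],[0.001,0.037,-0.999]]),
([.918,.285,.253,.66,-.088,2.053,-.002],[.2667,-.5382,.6382],[[0.896,0.439,0.068],[0.444,-0.886,-0.135],[0.001,0.151,-0.989]]),
([.874,.152,.23,1.165,-.034,1.676,-.018],[.2776,-.5595,.478],[[0.896,0.439,0.068],[0.444,-0.886,-0.134],[0.001,0.151,-0.989]]),
([.986,-.3,.036,1.83,.02,1.468,-.08],[.1939,-.3831,.3523],[[0.892,0.448,0.067],[0.453,-0.883,-0.127],[0.002,0.144,-0.99]]),
([1.3,-.3,-.207,1.844,-.057,1.467,-.003],[.1902,-.375,.342],[[0.893,0.447,0.053],[0.45,-0.886,-0.113],[-0.003,0.125,-0.992]])]
def res(p,sg):
    o=[]
    for q,P,M in D:
        P2,M2=fk(q,p,sg);o+=[P2-P,.3*(M2.as_matrix()-np.array(M)).ravel()]
    return np.concatenate(o)
if __name__=="__main__":
    best=min(((least_squares(res,[.2,.45,.5,.35,ps,0,0],args=(sg,)),sg) for sg in itertools.product([-1,1],repeat=4) for ps in(0,1.57,3.14,-1.57)),key=lambda t:t[0].cost)
    print(best[0].cost,best[0].x.round(4).tolist(),best[1],np.abs(best[0].fun).max())
    p,sg=best[0].x,best[1]
    # feasibility over slate: lean azimuth phi (direction the fingers point horizontally), 45 deg
    rng=np.random.default_rng(0)
    for phi in range(0,360,30):
        f=np.radians(phi);z=np.array([np.cos(f),np.sin(f),-1])/2**.5
        # label faces direction of lean (+phi, up); tool y = +-label normal; plate x = y x z(plate)
        n=np.array([np.cos(f),np.sin(f),1])/2**.5; px=np.cross(n,-z)
        lab=np.array([.5,-.187,.18]); g=lab-px*.0575-n*.004+(-z)*.020   # grip at x=-20,z~42
        tcp=g+.019*z;out=[]
        for s in(1,-1):
            M=R.from_matrix(np.c_[np.cross(s*n,z),s*n,z]);best2=9
            for k in range(12):
                r=least_squares(lambda q:np.r_[(fk(q,p,sg)[0]-tcp)*3,(M.inv()*fk(q,p,sg)[1]).as_rotvec()],rng.uniform(LO,HI),bounds=(LO,HI),max_nfev=60)
                if r.cost<best2:best2=r.cost;qb=r.x
            out.append((s,round((2*best2)**.5,3),qb.round(2).tolist()))
        print(phi,tcp.round(3),out)
E
python3 kin.py
```

```text
0.0020218189896887956 [0.2252, 0.4454, 0.5106, 0.3014, 1.5709, 0.0083, 0.0208] (-1, -1, -1, -1) 0.02558369568257532
0 [ 0.496 -0.13   0.178] [(1, np.float64(0.008), [0.43, -0.3, 0.04, 2.38, -0.79, 0.46, 1.09]), (-1, np.float64(0.056), [-0.12, -0.3, 0.51, 2.33, -0.36, 0.41, -2.44])]
30 [ 0.468 -0.139  0.178] [(1, np.float64(0.0), [-0.2, -0.22, 0.89, 2.25, -0.75, 0.88, 1.68]), (-1, np.float64(0.0), [0.9, -0.14, -0.14, 2.26, -0.95, 1.02, -1.32])]
60 [ 0.448 -0.161  0.178] [(1, np.float64(0.0), [0.28, 0.12, 0.57, 2.01, -0.81, 1.42, 2.19]), (-1, np.float64(0.0), [2.02, 0.41, -1.37, 2.0, -0.41, 1.2, -1.27])]
90 [ 0.442 -0.191  0.178] [(1, np.float64(0.0), [0.74, 0.34, 0.02, 1.72, -0.55, 1.68, 2.44]), (-1, np.float64(0.0), [1.69, 0.71, -1.25, 1.71, -0.05, 1.53, -1.16])]
120 [ 0.452 -0.219  0.178] [(1, np.float64(0.0), [1.03, 0.58, -0.55, 1.46, -0.12, 1.86, 2.56]), (-1, np.float64(0.0), [0.64, 0.52, -0.0, 1.46, -0.3, 1.9, -0.4])]
150 [ 0.474 -0.239  0.178] [(1, np.float64(0.025), [1.08, 0.82, -0.97, 1.3, 0.35, 2.05, 2.69]), (-1, np.float64(0.0), [0.73, 0.66, -0.38, 1.28, 0.1, 2.02, -0.18])]

[... 278 characters left out ...]
, [0.71, 0.74, -0.84, 1.35, 0.84, 2.02, 0.4])]
240 [ 0.552 -0.213  0.178] [(1, np.float64(0.826), [0.84, 0.99, -1.38, 1.91, 1.28, 2.05, 2.69]), (-1, np.float64(0.0), [0.06, 0.45, -0.04, 1.55, 0.68, 1.59, 0.91])]
270 [ 0.558 -0.183  0.178] [(1, np.float64(0.0), [0.89, 0.49, -1.18, 1.84, 1.19, 1.57, -2.19]), (-1, np.float64(0.0), [0.83, 0.44, -1.08, 1.84, 1.14, 1.52, 0.98])]
300 [ 0.548 -0.155  0.178] [(1, np.float64(0.0), [-1.3, 0.04, 1.21, 2.11, 0.92, 0.88, -1.71]), (-1, np.float64(0.0), [0.44, 0.02, -0.54, 2.11, 0.97, 0.91, 1.4])]
330 [ 0.526 -0.135  0.178] [(1, np.float64(0.0), [0.6, -0.26, -0.5, 2.32, 0.55, 0.38, -0.91]), (-1, np.float64(0.0), [0.05, -0.23, -0.01, 2.33, 0.84, 0.46, 2.0])]
```

```bash
python3 -m crank '[[[0,-41,0,0,-1],[0,-41,0,0,-1],[0,-41,0,0,-1],[0,-41,0,0,-1],[0,-41,0,0,-1],[0,-41,0,0,-1]]]' >/dev/null
python3 st.py
python3 - <<'E'
from h import *
t=cam("top")
for s in((140,245),(325,95),(307,440),(488,283)):
    print(ray(t,180+s[0]/7-.4,185+s[1]/7-.4,.07).round(4))
E
```

```text
[ 1.251 -0.301 -0.18   1.943 -0.067  1.484 -0.008] [ 0.1781 -0.3312  0.2892] r 0.376
[[0.887, 0.461, 0.017], [0.461, -0.888, -0.003], [0.014, 0.01, -1.0]] tilt 1.0 2.9167
[0.4628 0.3263 0.07  ]
[0.5337 0.2445 0.07  ]
[0.3752 0.2462 0.07  ]
[0.4476 0.1668 0.07  ]
```

```bash
python3 -m crank '[[[40,-10,0,0,-1],[40,-10,0,0,-1],[40,-10,0,0,-1],[40,-10,0,0,-1],[40,-10,0,0,-1],[40,-10,0,0,-1],[40,-10,0,0,-1],[40,-10,0,0,-1],[40,-10,0,0,-1],[40,-10,0,0,-1]]]' >/dev/null
python3 -m crank '[[[17,-17,0,-0.121,-1],[17,-17,0,-0.121,-1],[17,-17,0,-0.121,-1],[17,-17,0,-0.121,-1],[17,-17,0,-0.121,-1],[24,-5,0,-0.121,-1],[24,-5,0,-0.121,-1],[24,-5,0,-0.121,-1],[24,-5,0,-0.121,-1],[24,-5,0,-0.121,-1]]]' >/dev/null
python3 -m crank '[[[22,10,0,-0.121,-1],[22,10,0,-0.121,-1],[22,10,0,-0.121,-1],[22,10,0,-0.121,-1],[22,10,0,-0.121,-1],[0,0,0,0,-1]]]' >/dev/null
python3 st.py
python3 - <<'E'
from h import *
d=cam("wrist");np.save("w1.npy",d["T"]);cv2.imwrite("pics/w1.png",d["pixels"][:,:,::-1])
E
```

```text
[ 0.302  0.283 -1.043  1.5    0.243  1.492 -0.021] [0.5061 0.2856 0.2903] r 0.581
[[-0.66, 0.752, 0.004], [0.752, 0.659, 0.005], [0.001, 0.006, -1.0]] tilt 0.4 5.1333
```

View pics/w1.png

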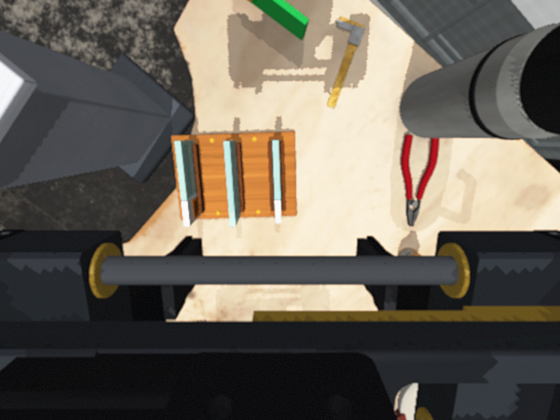

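The wrist view shows the notched plate nearly edge-on at u≈277, v≈139–222, with the white end at v>198. A thermos stands to the right, from u≈400. I'll compute the grasp and the thermos clearance.

Run:
```python
from h import *
d=cam("wrist");s=ctrl.get_state();M=R.from_rotvec(s["tool_rot"]).as_matrix();P=s["position"]
im=d["pixels"].astype(int)
g=(im[...,2]>150)&(im[...,2]-im[...,0]>-12)
for v in range(136,228,4):
    u=np.where(g[v,264:292])[0]+264
    print(v,(u.min(),u.max(),im[v,int(u.mean())].tolist()) if len(u) else None,end=' ')
print()
for p in((277,139),(277,197),(277,222)):
    X=ray(d,*p,.07);print(X.round(4),(M.T@(X-P)*1000).round(1))
sc=cam("scene")
for p in((108,292),(95,285),(128,285)):print('th base',ray(sc,*p,0).round(3))
for z in(.15,.2,.25,.3):print('th top left/right',z,ray(sc,52,190,z).round(3),ray(sc,105,190,z).round(3))
```

```text
136 None 140 (np.int64(273), np.int64(279), [203, 240, 235]) 144 (np.int64(273), np.int64(279), [202, 238, 233]) 148 (np.int64(273), np.int64(279), [203, 239, 233]) 152 (np.int64(273), np.int64(279), [202, 239, 233]) 156 (np.int64(274), np.int64(279), [204, 239, 234]) 160 (np.int64(274), np.int64(279), [206, 240, 236]) 164 (np.int64(274), np.int64(280), [203, 239, 234]) 168 (np.int64(274), np.int64(280), [205, 239, 234]) 172 (np.int64(274), np.int64(280), [205, 239, 234]) 176 (np.int64(274), np.int64(280), [204, 239, 234]) 180 (np.int64(275), np.int64(280), [203, 239, 234]) 184 (np.int64(275), np.int64(280), [206, 240, 236]) 188 (np.int64(275), np.int64(281), [202, 238, 234]) 192 (np.int64(275), np.int64(281), [200, 241, 240]) 196 (np.int64(275), np.int64(281), [198, 239, 237]) 200 (np.int64(276), np.int64(281), [251, 250, 250]) 204 (np.int64(276), np.int64(281), [251, 250, 249]) 208 (np.int64(276), np.int64(280), [251, 251, 250]) 212 (np.int64(277), np.int64(281), [251, 250, 250]) 216 (np.int64(277), np.int64(281), [250, 249, 249]) 220 (np.int64(278), np.int64(280), [245, 242, 237]) 224 None 
[0.4664 0.3284 0.07  ] [ 63.8  -1.7 219.8]
[0.5136 0.2737 0.07  ] [ -8.5  -1.5 220. ]
[0.5353 0.2485 0.07  ] [-41.7  -1.4 220.1]
th base [0.573 0.526 0.   ]
th base [ 0.613  0.539 -0.   ]
th base [0.563 0.484 0.   ]
th top left/right 0.15 [0.816 0.518 0.15 ] [0.731 0.425 0.15 ]
th top left/right 0.2 [0.727 0.533 0.2  ] [0.65  0.449 0.2  ]
th top left/right 0.25 [0.639 0.548 0.25 ] [0.569 0.472 0.25 ]
th top left/right 0.3 [0.55  0.564 0.3  ] [0.488 0.496 0.3  ]
```

```bash
python3 -m crank '[[[20,-1,0,-0.03,0.2],[0,0,40,0,0.2],[0,0,40,0,0.2],[0,0,40,0,0.2],[0,0,20,0,0.2],[0,0,0,0,0.2]]]' 
python3 st.py
python3 - <<'E'
from h import *
d=cam("wrist");s=ctrl.get_state();M=R.from_rotvec(s["tool_rot"]).as_matrix();P=s["position"]
im=d["pixels"];cv2.imwrite("pics/w2.png",im[:,:,::-1])
im=im.astype(int)
g=(im[...,2]>150)&(im[...,2]-im[...,0]>-12)
for v in range(60,320,14):
    u=np.where(g[v,250:310])[0]+250
    if len(u):
        m=(u.min()+u.max())/2;X=ray(d,m,v,.07);print(v,u.min(),u.max(),im[v,int(m)].tolist(),(M.T@(X-P)*1000).round(1))
E
```

```text
time: 5.78
position: [0.4927, 0.2914, 0.1449]
tool_rot: [1.271, 2.872, -0.008]
ft_force: [-0.1, -0.4, -0.8]
grip_width: 0.624
grip_force: 0.0
[ 0.25   0.37  -1.003  1.718  0.331  1.24  -0.095] [0.4927 0.2914 0.1449] r 0.572
[[-0.672, 0.74, -0.002], [0.74, 0.672, -0.005], [-0.002, -0.005, -1.0]] tilt 0.3 5.7833
172 279 289 [201, 237, 233] [37.5  1.6 77.9]
186 280 289 [202, 238, 232] [26.5  2.  77.9]
200 280 289 [204, 238, 233] [15.3  2.1 77.9]
214 280 289 [204, 237, 233] [ 3.8  2.1 78. ]
228 280 289 [206, 238, 233] [-8.   2.2 78. ]
242 281 290 [202, 241, 239] [-20.1   3.   78. ]
```

View pics/w2.png

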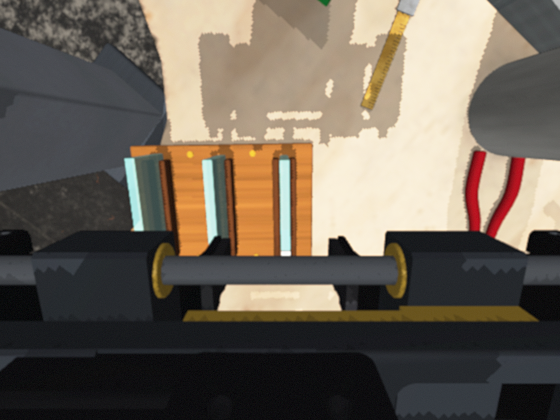

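The view shows the plate at u≈284, with its clear end at v≈158 and frosting from v≈249. The fingers are centred around it and land about 17 mm clear of the frosting. I'll descend and close.

```bash
python3 -m crank '[[[3,2,20,0,0.2],[0,0,40,0,0.2],[0,0,30,0,0.2],[0,0,18,0,0.2],[0,0,0,0,0.6],[0,0,0,0,1],[0,0,0,0,1],[0,0,0,0,1],[0,0,0,0,1],[0,0,0,0,1]]]' 25
python3 st.py
```

```text
time: 6.67
position: [0.4943, 0.2977, 0.0434]
tool_rot: [1.266, 2.87, -0.003]
ft_force: [-3.4, -4.1, 5.5]
grip_width: 0.091
grip_force: 25.0
[ 0.169  0.491 -0.929  1.806  0.451  1.071 -0.187] [0.4943 0.2977 0.0434] r 0.577
[[-0.674, 0.738, 0.004], [0.738, 0.674, -0.004], [-0.006, 0.001, -1.0]] tilt 0.3 6.6667
```

```bash
python3 -m crank '[[[0,0,-15,0,1],[0,0,-20,0,1],[0,0,-25,0,1],[0,0,-30,0,1],[0,0,-35,0,1],[0,0,-40,0,1],[0,0,-40,0,1],[0,0,-40,0,1],[0,0,0,0,1]]]' 30
python3 st.py
python3 - <<'E'
from h import *
d=cam("scene");a=d["pixels"][130:300,140:340];b=cam("wrist")["pixels"][120:290,180:380]
cv2.imwrite("pics/l.png",cv2.resize(np.hstack([a,b]),None,fx=2,fy=2)[:,:,::-1])
E
```

```text
time: 7.42
position: [0.496, 0.3025, 0.2966]
tool_rot: [1.261, 2.862, 0.021]
ft_force: [0.7, 1.1, -0.6]
grip_width: 0.084
grip_force: 29.9
[ 0.283  0.27  -1.057  1.501  0.243  1.489 -0.033] [0.496  0.3025 0.2966] r 0.581
[[-0.675, 0.738, 0.018], [0.738, 0.675, 0.007], [-0.007, 0.018, -1.0]] tilt 1.1 7.4167
```

View pics/l.png

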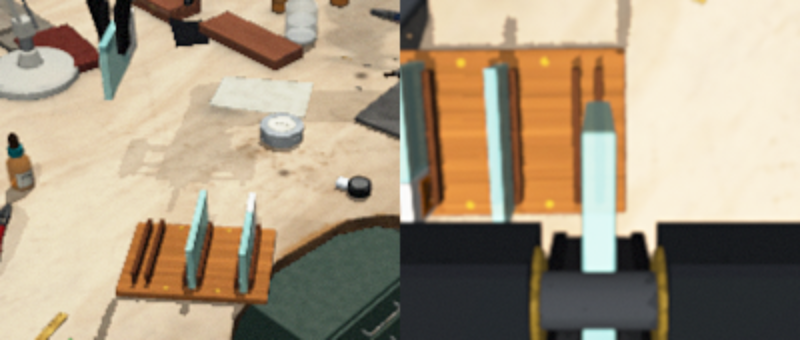

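The plate is out and held (left half: gripper with the plate at about (118,55); right half: clear end at (600,110)), and the other two plates are undisturbed. Now to the free side, turning so that the label faces radially outward.

```bash
python3 -m crank '[[[-22,-10,-5,0.1238,1],[-22,-10,-5,0.1238,1],[-22,-10,-5,0.1238,1],[-22,-10,-5,0.1238,1],[-22,-10,-5,0.1238,1],[-24,5,0,0.1238,1],[-24,5,0,0.1238,1],[-24,5,0,0.1238,1],[-24,5,0,0.1238,1],[-24,5,0,0.1238,1]]]' >/dev/null
python3 -m crank '[[[-17,17,0,0.1238,1],[-17,17,0,0.1238,1],[-17,17,0,0.1238,1],[-17,17,0,0.1238,1],[-17,17,0,0.1238,1]]]' >/dev/null
python3 st.py
python3 -m crank '[[[-30,25,-10,0,1],[-30,25,-10,0,1],[-30,25,-10,0,1],[-30,25,-10,0,1],[-30,25,-10,0,1],[-30,25,-10,0,1],[-30,25,-10,0,1]]]' >/dev/null
python3 -m crank '[[[-30,25,-10,0,1],[-30,25,-10,0,1],[-30,25,-10,0,1],[-30,25,-10,0,1],[-30,25,-10,0,1],[-30,25,-10,0,1]]]' 
python3 st.py
```

```text
[ 0.718  0.038 -0.667  1.614  0.023  1.494 -1.073] [ 0.5149 -0.0595  0.3102] r 0.518
[[0.901, 0.433, 0.003], [0.433, -0.901, 0.001], [0.003, 0.001, -1.0]] tilt 0.2 8.7667
time: 9.85
position: [0.3057, -0.5227, 0.4398]
tool_rot: [-3.06, -0.707, -0.007]
ft_force: [0.2, -1.2, -1.4]
grip_width: 0.092
grip_force: 29.9
[ 1.167  0.229 -0.217  1.143  0.046  1.774 -0.152] [ 0.3057 -0.5227  0.4398] r 0.606
[[0.899, 0.439, 0.004], [0.439, -0.899, 0.002], [0.004, 0.0, -1.0]] tilt 0.2 9.85
```

```bash
python3 -m crank '[[[-22,0,-35,0,1],[-23,0,-35,0,1],[0,0,-41,0,1],[0,0,-41,0,1],[0,0,-41,0,1],[0,0,-41,0,1],[0,0,-41,0,1],[0,0,-41,0,1]]]' >/dev/null
python3 st.py
python3 -m crank '[[[0,0,-41,0,1],[0,0,-41,0,1],[0,0,-41,0,1],[0,0,-41,0,1]]]' >/dev/null
python3 st.py
python3 -m crank '[[[0,20,-35,0,1],[0,20,-35,0,1],[0,20,-35,0,1],[0,20,-35,0,1]]]' >/dev/null
python3 st.py
```

```text
[ 0.891  0.228  0.27   0.746 -0.079  2.052 -0.008] [ 0.2523 -0.5148  0.6312] r 0.573
[[0.899, 0.434, 0.058], [0.438, -0.893, -0.107], [0.006, 0.122, -0.993]] tilt 7.0 10.5167
[ 0.736  0.122  0.424  0.728 -0.074  2.053 -0.01 ] [ 0.2331 -0.4772  0.6995] r 0.531
[[0.899, 0.423, 0.115], [0.439, -0.872, -0.218], [0.008, 0.246, -0.969]] tilt 14.3 10.85
[ 0.841  0.176  0.349  0.544 -0.1    2.053 -0.008] [ 0.2425 -0.4974  0.7564] r 0.553
[[0.898, 0.405, 0.169], [0.439, -0.837, -0.327], [0.008, 0.368, -0.93]] tilt 21.6 11.1833
```

```bash
python3 -m crank '[[[0,18,-36,0,1],[0,18,-36,0,1],[0,18,-36,0,1],[0,18,-36,0,1],[0,18,-36,0,1],[0,18,-36,0,1],[0,18,-36,0,1]]]' >/dev/null
python3 st.py
```

```text
[ 0.818  0.157  0.428  0.347 -0.148  2.053 -0.007] [ 0.2276 -0.471   0.8585] r 0.523
[[0.899, 0.359, 0.253], [0.439, -0.747, -0.5], [0.009, 0.56, -0.828]] tilt 34.1 11.7667
```

```bash
python3 -m crank '[[[0,5,-41,0,1],[0,5,-41,0,1],[0,5,-41,0,1],[0,5,-41,0,1],[0,5,-41,0,1]]]' >/dev/null
python3 st.py
python3 - <<'E'
from h import *
b=cam("wrist")["pixels"]
cv2.imwrite("pics/t.png",b[:,:,::-1])
E
```

```text
[ 0.54  -0.013  0.462  0.387  0.063  2.053 -0.05 ] [ 0.1908 -0.389   0.9156] r 0.433
[[0.89, 0.336, 0.308], [0.456, -0.678, -0.577], [0.015, 0.654, -0.756]] tilt 40.9 12.1833
```

View pics/t.png

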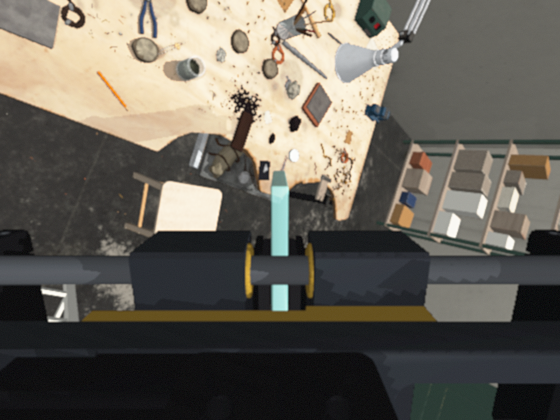

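```bash
python3 -m crank '[[[0,12,-39,0,1],[0,12,-39,0,1]]]' >/dev/null
python3 st.py
python3 - <<'E'
from h import *
import kin
s=ctrl.get_state();M=R.from_rotvec(s["tool_rot"]).as_matrix()
# label in tool frame: plate x=-tool x; grip at plate x~-3.5-? , TCP at plate z 33
gx=-9.5
lab=np.array([-(37.5-gx),4,33-22])*1e-3
t=cam("top");sl=[(335,198),(373,192),(384,225),(343,233)]
C=np.mean([ray(t,*p,.009) for p in sl],0);print("slate",C.round(3))
tgt=C+[0,0,.15]; tcp=tgt-M@lab
print("tcp goal",tcp.round(3),"delta tool mm",(M.T@(tcp-s["position"])*1000).round(0))
E
```

```text
[ 0.867 -0.015  0.153  0.373  0.059  2.053 -0.049] [ 0.1802 -0.3831  0.9234] r 0.423
[[0.896, 0.321, 0.306], [0.443, -0.671, -0.594], [0.015, 0.668, -0.744]] tilt 41.9 12.4
slate [ 0.506 -0.19   0.009]
tcp goal [ 0.543 -0.16   0.165] delta tool mm [ 413. -539.  543.]
```

```bash
python3 -m crank '[[[0,3,-41,0,1],[0,3,-41,0,1]]]' >/dev/null
python3 st.py
python3 -m crank '[[[19,-20,30,0,1],[19,-20,30,0,1],[19,-20,30,0,1],[19,-22,28,0,1],[19,-22,28,0,1],[19,-22,28,0,1],[19,-22,28,0,1]]]' >/dev/null
python3 st.py
```

```text
[ 1.168 -0.031 -0.089  0.372  0.008  2.053 -0.037] [ 0.1678 -0.3713  0.9303] r 0.407
[[0.897, 0.311, 0.313], [0.441, -0.664, -0.604], [0.02, 0.68, -0.733]] tilt 42.8 12.6167
[ 0.721 -0.3   -0.11   1.173  0.287  1.631 -0.414] [ 0.3122 -0.3615  0.7445] r 0.478
[[0.903, 0.32, 0.286], [0.429, -0.693, -0.579], [0.013, 0.646, -0.763]] tilt 40.3 13.2
```

Crossing the q2 limit lost some tilt. I'll go back, ratchet further, then come across farther out.

```bash
python3 -m crank '[[[-36,15,-10,0,1],[-36,15,-10,0,1],[-36,15,-10,0,1],[0,18,-36,0,1],[0,18,-36,0,1],[0,18,-36,0,1],[0,18,-36,0,1],[0,18,-36,0,1]]]' >/dev/null
python3 st.py
python3 -m crank '[[[0,18,-36,0,1],[0,18,-36,0,1],[0,18,-36,0,1],[0,18,-36,0,1]]]' >/dev/null
python3 st.py
```

```text
[ 0.7    0.091  0.426  0.222 -0.094  2.051 -0.07 ] [ 0.2268 -0.4003  0.9434] r 0.46
[[0.883, 0.307, 0.354], [0.467, -0.64, -0.61], [0.04, 0.704, -0.709]] tilt 44.9 13.8667
[ 0.876  0.121  0.619  0.059 -0.413  2.053 -0.065] [ 0.1914 -0.3905  0.9956] r 0.435
[[0.901, 0.227, 0.37], [0.431, -0.567, -0.702], [0.051, 0.792, -0.609]] tilt 52.5 14.2
```

```bash
python3 -m crank '[[[25,-18,27,-0.03,1],[25,-18,27,-0.03,1],[25,-18,27,0,1],[25,-18,27,0,1],[25,-18,27,0,1],[25,-18,27,0,1],[20,-20,28,0,1]]]' >/dev/null
python3 st.py
python3 -m crank '[[[15,-22,30,0,1],[15,-22,30,0,1],[15,-22,30,0,1],[10,-23,32,0,1],[10,-23,32,0,1],[10,-23,32,0,1],[5,-23,32,0,1]]]' >/dev/null
python3 st.py
```

```text
[ 0.361 -0.263  0.092  0.938  0.459  1.641 -0.504] [ 0.3091 -0.3761  0.8708] r 0.487
[[0.899, 0.172, 0.403], [0.417, -0.615, -0.669], [0.133, 0.769, -0.625]] tilt 51.3 14.7833
[ 0.585 -0.3   -0.122  1.493  0.437  1.202 -0.751] [ 0.4428 -0.4008  0.6492] r 0.597
[[0.905, 0.177, 0.387], [0.407, -0.627, -0.664], [0.125, 0.759, -0.639]] tilt 50.3 15.3667
```

```bash
python3 -m crank '[[[30,-10,20,0,1],[30,-10,20,0,1],[30,-10,20,-0.08,1],[10,-28,26,-0.08,1],[10,-28,26,0,1],[10,-28,26,0,1]]]' >/dev/null
python3 st.py
python3 -m crank '[[[10,-28,26,0,1],[10,-28,26,0,1],[10,-28,26,0,1]]]' >/dev/null
python3 st.py
```

```text
[ 0.554 -0.131 -0.283  1.682  0.655  0.998 -0.98 ] [ 0.5734 -0.3747  0.4857] r 0.685
[[0.865, 0.32, 0.386], [0.501, -0.554, -0.665], [0.001, 0.769, -0.639]] tilt 50.3 15.8667
[ 0.548 -0.049 -0.334  1.833  0.82   0.869 -1.23 ] [ 0.6018 -0.3655  0.3715] r 0.704
[[0.866, 0.319, 0.386], [0.501, -0.553, -0.666], [0.001, 0.77, -0.639]] tilt 50.3 16.1167
```

```bash
cat > goal.py <<'E'
from h import *
s=ctrl.get_state();M=R.from_rotvec(s["tool_rot"]).as_matrix()
lab=np.array([-47,4,11])*1e-3
L=s["position"]+M@lab;print("label",L.round(3))
tcp=np.array([.504,-.189,.165])-M@lab
print("tcp goal",tcp.round(3),"delta tool mm",(M.T@(tcp-s["position"])*1000).round(0))
E
python3 goal.py
```

```text
label [ 0.567 -0.399  0.368]
tcp goal [ 0.539 -0.156  0.169] delta tool mm [  50. -292.  -34.]
```

```bash
python3 -m crank '[[[6,-36,-4,0,1],[6,-36,-4,0,1],[6,-36,-4,0,1],[6,-36,-4,0,1],[6,-36,-4,0,1],[6,-36,-4,0,1],[6,-36,-4,0,1],[6,-36,-4,0,1],[0,0,0,0,1]]]'
python3 st.py;python3 goal.py
```

```text
time: 16.87
position: [0.5369, -0.1559, 0.1661]
tool_rot: [2.204, 0.603, 0.275]
ft_force: [-0.7, 0.3, -2.5]
grip_width: 0.091
grip_force: 29.9
[ 0.342  0.017 -0.622  2.215  1.092  1.003 -1.989] [ 0.5369 -0.1559  0.1661] r 0.559
[[0.862, 0.33, 0.386], [0.507, -0.553, -0.661], [-0.004, 0.765, -0.644]] tilt 49.9 16.8667
label [ 0.502 -0.189  0.162]
tcp goal [ 0.539 -0.156  0.169] delta tool mm [ 2.  3. -1.]
```

Run:
```python
from h import *
t=cam("top");s=cam("scene")
st=ctrl.get_state();M=R.from_rotvec(st["tool_rot"]).as_matrix();P=st["position"]
C=[]
for x,z in((-55,0),(55,0),(55,60),(-55,60),(37.5,22)):
    C.append(P+M@np.array([-(x+9.5),4,33-z])*1e-3)
out=[]
for d,n in((t,"t"),(s,"s")):
    p=proj(d,np.array(C));print(n,p.round(0).tolist())
    hsv=cv2.cvtColor(d["pixels"],cv2.COLOR_RGB2HSV)
    c=p[4].astype(int);im=cv2.resize(d["pixels"][c[1]-45:c[1]+45,c[0]-60:c[0]+60],None,fx=6.6,fy=6.6*.98)[:295*2]
    out.append(cv2.resize(im,(400,300)))
cv2.imwrite("pics/f.png",np.hstack(out)[:,:,::-1])
```

```text
t [[357.0, 175.0], [376.0, 206.0], [366.0, 212.0], [346.0, 179.0], [369.0, 203.0]]
s [[318.0, 134.0], [355.0, 139.0], [354.0, 134.0], [315.0, 129.0], [349.0, 136.0]]
```

View pics/f.png

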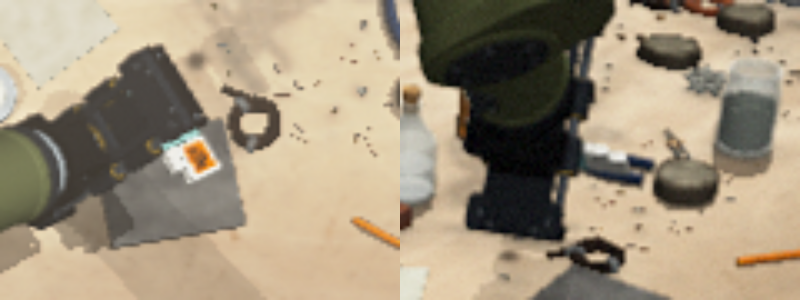

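The label (top crop (200,155)) is over the middle of the slate, as computed. The lean is 50°, so I'll trim it at the inner limit, since there is time.

```bash
python3 -m crank '[[[-33,16,-10,0,1],[-33,16,-10,0,1],[-33,16,-10,0,1],[-33,16,-10,0,1],[-33,16,-10,0,1],[-33,16,-10,0,1]]]' >/dev/null
python3 st.py
python3 -m crank '[[[-33,16,-10,0,1],[-33,16,-10,0,1],[-20,-10,-30,0,1]]]' >/dev/null
python3 st.py
```

```text
[ 0.031 -0.3   -0.147  2.332  0.968  0.967 -1.68 ] [ 0.4575 -0.2288  0.2312] r 0.512
[[0.866, 0.333, 0.374], [0.5, -0.548, -0.67], [-0.018, 0.767, -0.641]] tilt 50.1 17.4667
[-0.025 -0.302 -0.07   2.342  0.989  1.028 -1.669] [ 0.4341 -0.2517  0.2289] r 0.502
[[0.887, 0.34, 0.313], [0.458, -0.545, -0.703], [-0.069, 0.766, -0.639]] tilt 50.3 17.7167
```

```bash
python3 -m crank '[[[0,-41,0,0.04,1],[0,-41,0,0.04,1]]]' >/dev/null
python3 st.py
python3 -m crank '[[[-25,-15,-25,0,1],[-25,-15,-25,0,1],[-25,-15,-25,0,1]]]' >/dev/null
python3 st.py
```

```text
[ 0.014 -0.256 -0.269  2.446  0.98   1.016 -1.964] [ 0.4124 -0.1977  0.1652] r 0.457
[[0.905, 0.272, 0.327], [0.425, -0.583, -0.692], [0.003, 0.766, -0.643]] tilt 50.0 17.8833
[-0.142 -0.302 -0.319  2.446  0.844  1.219 -2.005] [ 0.368  -0.1478  0.1776] r 0.397
[[0.921, 0.272, 0.277], [0.387, -0.582, -0.715], [-0.034, 0.766, -0.641]] tilt 50.1 18.1333
```

```bash
python3 -m crank '[[[-12,-25,-30,0.02,1],[-12,-25,-30,0.02,1],[-12,-25,-30,0,1]]]' >/dev/null
python3 st.py
python3 -m crank '[[[-12,-25,-30,0,1],[-12,-25,-30,0,1]]]' >/dev/null
python3 st.py
```

```text
[-0.517 -0.295 -0.367  2.436  0.646  1.479 -2.268] [ 0.298  -0.0431  0.1771] r 0.301
[[0.93, 0.241, 0.277], [0.368, -0.599, -0.712], [-0.006, 0.764, -0.646]] tilt 49.8 18.3833
[-0.608 -0.24  -0.521  2.385  0.503  1.594 -2.424] [0.2464 0.0211 0.1777] r 0.247
[[0.929, 0.243, 0.279], [0.37, -0.598, -0.711], [-0.006, 0.764, -0.646]] tilt 49.8 18.55
```

Nothing gained there, and I am not limited. The clean way is inward pushes in the arm's own plane, at azimuth ≈ −66° and high up. There is ample time, so I'll go there by an outer path.

```bash
python3 -m crank '[[[11,36,14,0,1],[11,36,14,0,1],[11,36,14,0,1],[11,36,14,0,1],[11,36,14,0,1],[11,36,14,0,1],[11,36,14,0,1],[11,36,14,0,1],[11,36,14,0,1],[11,36,14,0,1]]]' >/dev/null
python3 st.py
python3 - <<'E'
from h import *
s=ctrl.get_state();M=R.from_rotvec(s["tool_rot"]).as_matrix()
for g in([.35,-.52,.6],[.23,-.55,.62]):print((M.T@(np.array(g)-s["position"])*1000).round(0))
E
```

```text
[-0.247 -0.232  0.072  2.047  0.937  1.294 -1.639] [ 0.487  -0.2314  0.3477] r 0.539
[[0.936, 0.236, 0.26], [0.351, -0.586, -0.73], [-0.02, 0.775, -0.632]] tilt 50.8 19.3833
[-235.  332.   16.]
[-358.  337.   -6.]
```

```bash
python3 -m crank '[[[-23,33,0,0,1],[-23,33,0,0,1],[-23,33,0,0,1],[-23,33,0,0,1],[-23,33,0,0,1],[-23,33,0,0,1],[-23,33,0,0,1],[-23,33,0,0,1],[-23,33,0,0,1],[-23,33,0,0,1]]]' >/dev/null
python3 st.py
python3 -m crank '[[[-40,0,0,0,1],[-40,0,0,0,1],[-40,0,0,0,1]]]' >/dev/null
python3 st.py
```

```text
[ 0.492 -0.28   0.034  1.616  0.61   1.154 -0.752] [ 0.3904 -0.4831  0.5822] r 0.621
[[0.944, 0.237, 0.232], [0.329, -0.596, -0.733], [-0.035, 0.768, -0.64]] tilt 50.2 20.2167
[ 0.931 -0.302 -0.134  1.605  0.363  1.074 -0.473] [ 0.3272 -0.5238  0.5895] r 0.618
[[0.943, 0.246, 0.225], [0.331, -0.609, -0.721], [-0.041, 0.754, -0.655]] tilt 49.1 20.4667
```

```bash
python3 -m crank '[[[-20,-20,-28,0.02,1],[-20,-20,-28,0.02,1],[-10,-25,-30,0.02,1],[-10,-25,-30,0,1]]]' >/dev/null
python3 st.py
```

```text
[ 1.145 -0.301 -0.349  1.64   0.336  1.157 -0.528] [ 0.3201 -0.4932  0.5393] r 0.588
[[0.961, 0.248, 0.124], [0.265, -0.685, -0.678], [-0.083, 0.685, -0.724]] tilt 43.6 20.8
```

```bash
python3 -m crank '[[[20,22,25,0,1],[38,5,8,0,1],[38,-12,5,0,1],[38,-12,5,0,1],[38,-12,5,0,1],[38,-12,5,0.06,1],[38,-12,5,0.06,1],[38,-12,5,0,1]]]' >/dev/null
python3 st.py;python3 goal.py
```

```text
[ 0.877  0.203 -0.727  1.41   0.865  1.333 -1.305] [ 0.6026 -0.4253  0.4446] r 0.738
[[0.981, 0.138, 0.135], [0.193, -0.709, -0.679], [0.002, 0.692, -0.722]] tilt 43.8 21.4667
label [ 0.559 -0.445  0.439]
tcp goal [ 0.548 -0.17   0.17 ] delta tool mm [  -5. -379.   17.]
```

Level, and tilted 43.8°. Now to the goal over the slate.

```bash
python3 -m crank '[[[0,-38,2,0,1],[0,-38,2,0,1],[0,-38,2,0,1],[0,-38,2,0,1],[0,-38,2,0,1],[0,-38,2,0,1],[-2,-38,2,0,1],[-2,-38,2,0,1],[-1,-38,1,0,1],[0,-35,0,0,1]]]' >/dev/null
python3 -m crank '[[[0,0,0,0,1],[0,0,0,0,1],[0,0,0,0,1]]]'
python3 st.py;python3 goal.py
```

```text
time: 22.55
position: [0.5469, -0.1709, 0.1726]
tool_rot: [2.368, 0.234, 0.096]
ft_force: [-0.2, 0.2, -0.4]
grip_width: 0.087
grip_force: 30.0
[ 0.587  0.243 -0.873  1.962  0.998  1.306 -2.079] [ 0.5469 -0.1709  0.1726] r 0.573
[[0.981, 0.141, 0.137], [0.196, -0.708, -0.678], [0.001, 0.692, -0.722]] tilt 43.8 22.55
label [ 0.503 -0.19   0.167]
tcp goal [ 0.548 -0.169  0.17 ] delta tool mm [ 1. -2.  1.]
```

Run:
```python
from h import *
t=cam("top");st=ctrl.get_state();M=R.from_rotvec(st["tool_rot"]).as_matrix();P=st["position"]
print(proj(t,np.array([P+M@np.array([-.047,.004,.011])])).round(1))
cv2.imwrite("pics/f2.png",cv2.resize(t["pixels"][145:275,190:400],None,fx=3.8,fy=3.8,interpolation=cv2.INTER_CUBIC)[:,:,::-1])
```

```text
[[368.4 203.4]]
```

View pics/f2.png

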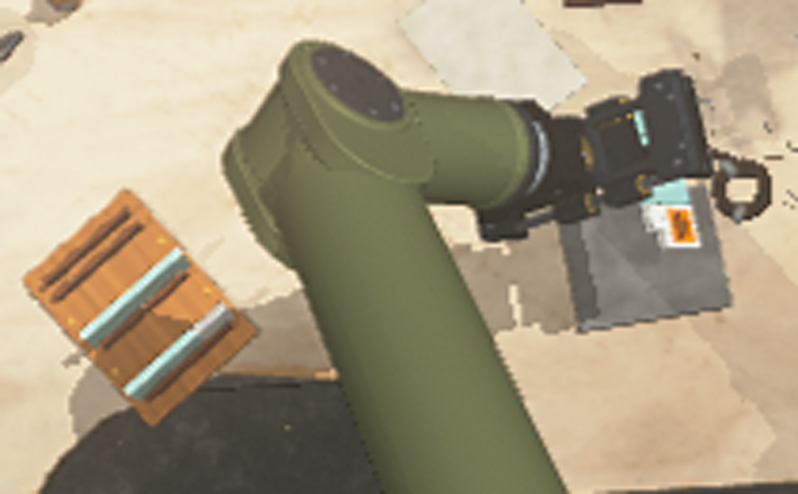

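The label sits at crop (682,226), within about 1 px of the prediction, over the slate's middle. The other two plates are in place in the rack. I'll trim 5 mm and hand in.

```bash
python3 -m crank '[[[5,-1,0,0,1],[0,0,0,0,1],[0,0,0,0,1]]]' && python3 st.py && python3 -c "
from bench import job
print(job.close_job())"
```

```text
time: 22.85
position: [0.5517, -0.1677, 0.1715]
tool_rot: [2.369, 0.236, 0.097]
ft_force: [-1.0, 0.8, -1.0]
grip_width: 0.089
grip_force: 30.0
[ 0.58   0.257 -0.874  1.951  1.005  1.314 -2.084] [ 0.5517 -0.1677  0.1715] r 0.577
[[0.98, 0.142, 0.138], [0.198, -0.709, -0.677], [0.002, 0.691, -0.723]] tilt 43.7 22.85
the job is handed in; nothing more can be done
None
```

I handed in the job at 22.9 s with the notched plate still held: label about 16 cm above the middle of the slate, long edges level, plate leaned about 44° with the label up; the other two plates are still in the rack, and the tin and loupe, which I never went near, were hidden by the arm in the last picture.

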